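# Pack the vanity case

## Task

Pack the vanity case on the dressing table: slide its cover back, stand the pocket mirror from the acrylic organiser fully home in the close-fitting slot inside the case, and lay every lipstick on the table flat on the floor of the open bay beside that slot, side by side. Then slide the cover fully shut, without disturbing the bowl of bangles, the hairbrush or the tweezer.

Things in the scene. Friction and masses are not known exactly. Their poses are not given: they have to be found in the camera images.
- case: Wooden vanity case, fixed, 192 mm (its x) by 130 mm (its y), 56 mm high; origin under its centre at table height, z up, turned about z. Walls and floor 5 mm thick. Inside at its -y end a dark block across the whole width (y -42 to -18 mm, top 27 mm above the table) holds the mirror slot; 18 mm are free between block and -y wall. The rest, y -18 to +60 mm, is the open bay.
- cover (a joint): Flat sliding cover of the case, 6 mm thick, running on the rims (underside 56 mm, top 62 mm above the table): 0 = fully shut, 0.124 m = fully back (towards the case's +y, laying slot and bay open). It stays where it is left; it takes about 2 N to move and has no catch. It may start slightly ajar.
- cover_grip (a point): Centre of the grip bar on the cover: 50 mm along the case's x, 14 mm thick along the case's y, 24 mm tall, from 62 to 86 mm above the table; this point is 74 mm above the table. It stands at the cover's middle (at case x = 0, y = joint value) and moves with it.
- slot (a point): Centre of the mouth of the mirror slot in the case, at case x = 0, y = -30 mm, 27 mm above the table. Slot opening 62 mm (case x) by 10 mm (case y), 20 mm deep, chamfered 2 mm; axes as the case. A mirror fully home has its centre 29.5 mm above the table, its top 52 mm.
- bay (a point): Middle of the floor of the open bay, at case x = 0, y = +22 mm, 5 mm above the table; bay 182 mm (x) by 76 mm (y). Nothing divides it; four lipsticks fit side by side, each along the case's y, e.g. at 40 mm spacing. Axes as the case.
- mirror_center (a point): Centre of the pocket mirror, a rigid slab 60 mm wide (its x), 8 mm thick (its y), 45 mm tall (its z, up). It starts standing in the organiser's slot, the top 27 mm free above the slot block; to be lifted straight up. Which face looks which way does not matter.
- organiser: Round clear acrylic organiser, 140 mm across, fixed; origin under its centre, turned about z. The mirror slot, along its x at y = -22 mm, is in a block 76 x 24 mm with its top 32 mm above the table. Three compartments 52 mm high stand behind it (y from +19 to +53 mm), with sticks in them up to 61 mm.
- lip1_center (a point): Centre of a closed lipstick, a square-section plastic tube 60 mm long (its x), 18 mm wide and high, 25 g, lying flat on the table. All lipsticks are alike; 2 to 4 of the four are present, an absent one reads None. It slides and may be turned onto another side if knocked.
- lip2_center (a point): Centre of a closed lipstick, a square-section plastic tube 60 mm long (its x), 18 mm wide and high, 25 g, lying flat on the table. All lipsticks are alike; 2 to 4 of the four are present, an absent one reads None. It slides and may be turned onto another side if knocked.
- lip3_center (a point): Centre of a closed lipstick, a square-section plastic tube 60 mm long (its x), 18 mm wide and high, 25 g, lying flat on the table. All lipsticks are alike; 2 to 4 of the four are present, an absent one reads None. It slides and may be turned onto another side if knocked.
- lip4_center (a point): Centre of a closed lipstick, a square-section plastic tube 60 mm long (its x), 18 mm wide and high, 25 g, lying flat on the table. All lipsticks are alike; 2 to 4 of the four are present, an absent one reads None. It slides and may be turned onto another side if knocked.
- bowl: Bystander: ceramic bowl of bangles, 110 mm across, 45 mm high; origin under its centre. Leave alone.
- hairbrush: Bystander: pink hairbrush lying bristles down, about 185 mm long, 34 mm high; handle to its -x, origin at table height near the middle. Leave alone.
- tweezer: Bystander: chrome tweezer, 93 mm long, 8 mm high, lying along its x; origin at table height in the middle. Leave alone.
There are look-alikes about, which are no part of the job. Leave any pink look-alike of the part that bears lip1_center alone. There is more than one size of the part that bears mirror_center; the job needs the smaller.

How it is judged:
On the way, in this order (a step that is already met when the one before it is completed fails the run):
1. the cover is slid back (at least 80 mm open) (value of joint cover above 0.08 m), for 0.2 s.
2. the mirror is home in its slot and every lipstick present lies flat in the bay (x of mirror_center in the frame of case between -0.006 and 0.006 m and y of mirror_center in the frame of case between -0.034 and -0.026 m and height (world z) of mirror_center below 0.0335 m and angle between mirror_center's own z axis and vertical below 0.2 rad and angle between the x axis of mirror_center and the x axis of case, either way round below 0.15 rad and x of lip1_center in the frame of case between -0.088 and 0.088 m and y of lip1_center in the frame of case between -0.018 and 0.058 m and height (world z) of each of lip1_center, lip2_center, lip3_center, lip4_center below 0.024 m and angle between each of lip1_center, lip2_center, lip3_center, lip4_center's own x axis and vertical above 1.35 rad and x of lip2_center in the frame of case between -0.088 and 0.088 m and y of lip2_center in the frame of case between -0.018 and 0.058 m and x of lip3_center in the frame of case between -0.088 and 0.088 m and y of lip3_center in the frame of case between -0.018 and 0.058 m and x of lip4_center in the frame of case between -0.088 and 0.088 m and y of lip4_center in the frame of case between -0.018 and 0.058 m), for 0.2 s.
At the end, for the whole second after the job is handed in: The cover is shut to within 4 mm; the mirror stands in the case's slot, upright within 0.2 rad and seated to within 4 mm; every lipstick present lies flat (level within 0.2 rad) on the floor of the bay; all at rest (all of step 2 and value of joint cover below 0.004 m and linear speed of each of mirror, lip1, lip2, lip3, lip4 below 0.02 m/s); the robot touches nothing.
It fails at once if the bowl is moved more than 30 mm (distance of bowl from where it was at the start of the episode above 0.03 m).
It fails at once if the hairbrush is moved more than 30 mm (distance of hairbrush from where it was at the start of the episode above 0.03 m).
It fails at once if the tweezer is moved more than 30 mm (distance of tweezer from where it was at the start of the episode above 0.03 m).
Of lip1, lip2, lip3, lip4 only 2 to 4 are there at a start; the rules pass over those that are not, and their reading is None.
At some moment in a run one of lip1, lip2, lip3, lip4 may be knocked a few centimetres aside while the robot is not near it.
It also fails if it takes over 210 s, if anything falls off the work surface, if the arm or the gripper's body presses on something with over 40 N, if the wrist force passes 120 N, or if a joint passes its speed limit or range.

## Robot

A 7-joint arm with a two-finger parallel gripper is mounted at the origin on the work surface. World frame = base frame: x ahead of the robot, y to its left, z up, the work surface at z = 0. Lengths are in m, angles in rad, forces in N, time in s.
With the tool pointing down it reaches from about 0.425 to 0.875 m from the base axis. Payload 4.7 kg.
Tool frame: the origin (TCP) lies on the centre line of the jaws, within the pads' length; the fingertips stand 22 mm ahead of it and the grasp point (between the pads) lies 3 mm ahead of it; z points along the fingers, y is the direction in which the jaws open and shut (so a half turn about z gives the same grasp; the last joint's range is limited). The gripper opens to 87 mm and grips with 3 to 60 N. Pads are 19 mm wide; open, the fingers measure 117 mm over their backs; the gripper's body (75 mm by 190 mm) begins 51 mm behind the grasp point.
Start: joints at [1.217, 0.321, -0.07, 1.45, 0.023, 1.371, -0.057], TCP at [0.234, -0.607, 0.245] pointing down, gripper open.
Joint ranges: [-2.86, 2.86], [-0.3, 2.09], [-1.38, 1.24], [0.06, 2.45], [-1.56, 4.7], [0.09, 2.05], [-2.69, 2.69]. Speed limits (rad/s): [2.57, 2.57, 3.14, 3.14, 3.14, 3.14, 3.14].

## Interface

Orientations are given as a rotation vector (axis times angle).
In Python, from bench import ctrl, imaging, close_job, finder gives the robot as it stands. The module is installed in compiled form; this text tells all that it offers.
- The arm moves only by the shell command python3 -m jog 'ROWS' [FORCE]. ROWS is JSON, a list that holds one entry, the list of rows, each a list of 7 numbers: the shift along the tool's x, y, z in cm, then the turn, a rotation vector about the tool's x, y, z in degrees, then the finger opening in cm, from 0 to 8.7. In form: [[[dx, dy, dz, ax, ay, az, claw], ...]]. A call has 1 to 12 rows; each row shifts and turns the commanded pose from where the row before left it, along the tool's axes as they then stand; what a row does not reach is not made up. A row lasts 1/10 s, in which the tool goes at most 50 mm and 8.59 degrees, less where a joint would pass 70% of its speed; a pose out of reach is approached as far as the arm can. A call is refused whole if a number of a shift passes 5 or a number of a turn 8.59, either way. A call with a gripper value outside its range is refused whole. The fingers move at their own pace and stop on an object; FORCE is the grip in N (left out, the last holds). Time passes only in rows, so rows that do not move let the fingers close. It gives the time, the measured TCP pose, the force and the opening at its end, in the units of the state.
- ctrl.get_state(): the state, without advancing time (a new reading comes with each control period).
- imaging.get_image(name): name is "scene" or "top" or "wrist"; returns a dict with "frame" (420x560x3 uint8, red, green, blue), "intrinsics" (3x3 intrinsics, pixels), "pose" (4x4, takes a point from camera to world coordinates). Camera axes: x right, y down, z forward; pixel columns grow to the right and rows downward; lengths in m; the calibration is good to about 2 mm. A picture is of the moment at which its call begins. There is no depth.
- close_job(): hands the job in, once; it reports no verdict.
Trained networks look in the newest picture that a camera, given by its name, has taken for a name from the list of things; names that differ only in an ending like _2 or _b are one class to them, and where a whole thing is asked for, a point or a joint stands for the part that bears it (a point fixed in the world has none). Each returns a list of dicts, best first, with "conf" (0 to 1); they miss things now and then, are a little off and sometimes report something else, mostly with a low value. They report only what shows in the picture. A call takes as long as a camera call. They do not tell look-alikes from the thing itself.
- finder.trace(label, camera): "region" (420x560 bool, what is visible of it) and "point" ([row, column] as shares, 0 to 1, of the picture: columns of its width, rows of its height, amid what is visible of it).
- finder.spot_point(label, camera): "point" ([row, column] as shares, 0 to 1, of the picture: columns of its width, rows of its height: a listed point, or the origin of a listed thing).
The state is a dict: "time": time; "joint_positions": joint angles; "qd": joint speeds; "joint_torque": joint torques, N m; "position": TCP position; "tool_rot": TCP orientation; "ft_force": force on the tool from outside, world axes, zero at the start; "torque": the same for the moment, N m; "grip_width": opening from 0.0 (shut) to 1.0 (fully open).
Only numpy, scipy, OpenCV 4.12 (cv2) and the standard library are available. Lean on these libraries where they do the work, as an engineer would, in place of code of your own. Each camera call takes 0.05 s, during which the arm holds its last target. There are 200 camera calls.

## Working session

There is one attempt and no reset: what is moved stays moved. The work goes in short steps, Python scripts to look and compute and a shell command to move; the robot and the scene stay as the last step left them, time stands still between calls to the robot, and variables do not carry over. Pictures are saved under pics/ and viewed, about 12 in all and at most 16, crops included, and the job is handed in when it is done.

```bash
mkdir -p pics
cat > h.py <<'E'
import numpy as np, cv2
from bench import ctrl, imaging, finder
from scipy.spatial.transform import Rotation as R
def snap(c,fn=None):
    im=imaging.get_image(c)
    if fn: cv2.imwrite('pics/'+fn, im['frame'][:,:,::-1])
    return im
def ray(im,u,v):
    d=np.linalg.inv(im['intrinsics'])@[u,v,1]; T=np.array(im['pose']); return T[:3,3],T[:3,:3]@d
def at(im,u,v,z):
    o,d=ray(im,u,v); return o+d*(z-o[2])/d[2]
def proj(im,p):
    T=np.array(im['pose']); q=im['intrinsics']@(T[:3,:3].T@(np.array(p)-T[:3,3])); return q[:2]/q[2]
def st():
    s=ctrl.get_state(); return np.array(s['position']),R.from_rotvec(s['tool_rot']).as_matrix(),s
E
python3 - <<'E'
from h import *
for c in ['top','scene']:
    im=snap(c,c+'0.png'); print(c,np.round(im['pose'],3).tolist(),np.round(im['intrinsics'],1).tolist())
    for l in ['case','cover_grip','slot','mirror_center','organiser','lip1_center','bowl','hairbrush','tweezer']:
        for r in finder.spot_point(l,c)[:7]:
            v,u=r['point'][0]*420,r['point'][1]*560
            print(l,round(r['conf'],2),round(u),round(v),np.round(at(im,u,v,{'cover_grip':.074,'mirror_center':.037,'lip1_center':.009}.get(l,0)),3)[:2])
s=ctrl.get_state();print(s)
E
```

```text
top [[-0.022, -0.997, 0.076, 0.496], [-1.0, 0.022, -0.001, -0.068], [-0.001, -0.076, -0.997, 0.895], [0.0, 0.0, 0.0, 1.0]] [[390.1, 0.0, 275.4], [0.0, 390.1, 211.1], [0.0, 0.0, 1.0]]
case 0.92 207 223 [0.541 0.088]
case 0.16 115 291 [0.39  0.298]
cover_grip 0.61 383 153 [ 0.676 -0.301]
slot 0.78 223 222 [0.542 0.051]
mirror_center 0.66 313 168 [ 0.655 -0.155]
mirror_center 0.66 203 140 [0.724 0.088]
organiser 0.86 299 181 [ 0.632 -0.127]
lip1_center 0.66 370 306 [ 0.345 -0.277]
lip1_center 0.55 377 262 [ 0.442 -0.296]
bowl 0.58 385 152 [ 0.696 -0.327]
hairbrush 0.93 118 293 [0.385 0.291]
tweezer 0.47 262 282 [ 0.402 -0.036]
scene [[0.308, 0.571, -0.761, 1.203], [0.951, -0.165, 0.262, -0.276], [0.024, -0.804, -0.594, 0.58], [0.0, 0.0, 0.0, 1.0]] [[389.6, 0.0, 278.8], [0.0, 389.6, 213.4], [0.0, 0.0, 1.0]]
case 0.64 327 229 [0.55  0.072]
case 0.4 335 199 [0.439 0.144]
cover_grip 0.85 337 201 [0.545 0.09 ]
cover_grip 0.52 252 271 [ 0.708 -0.153]
slot 0.96 315 219 [0.507 0.06 ]
mirror_center 0.89 366 266 [0.724 0.076]
mirror_center 0.67 244 262 [ 0.644 -0.153]
organiser 0.91 253 271 [ 0.638 -0.135]
lip1_center 0.64 167 204 [ 0.355 -0.283]
lip1_center 0.56 165 224 [ 0.435 -0.295]
bowl 0.68 160 315 [ 0.697 -0.326]
{'time': 1.0, 'joint_positions': array([ 1.21710755,  0.32097879, -0.07009966,  1.45046271,  0.02256714,
        1.37078912, -0.05690858]), 'qd': array([-0.00033113,  0.00041112,  0.00100807, -0.00081023, -0.00020956,
        0.00010718,  0.00103626]), 'joint_torque': array([ 2.00771628e-04, -4.91103029e+01, -4.03153673e-01, -3.12772000e+01,
       -6.36964850e-02,  3.37768835e-02,  1.76562918e-05]), 'position': array([ 0.23371145, -0.60657092,  0.24461904]), 'tool_rot': array([3.08847700e+00, 5.74447991e-01, 2.75479250e-05]), 'ft_force': array([ 0.31377434,  0.14789631, -0.18276242]), 'torque': array([0.00369277, 0.00458351, 0.00535036]), 'grip_width': 1.0019054886190604}
```

View pics/top0.png

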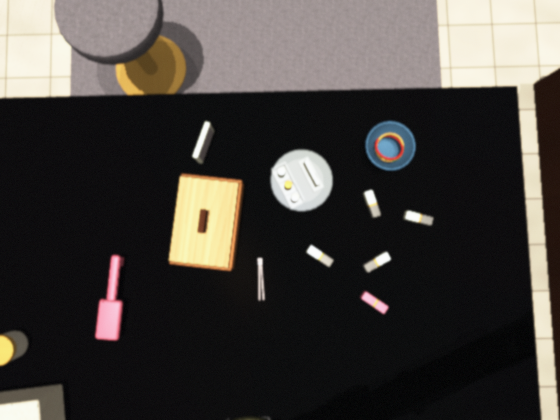

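View pics/scene0.png

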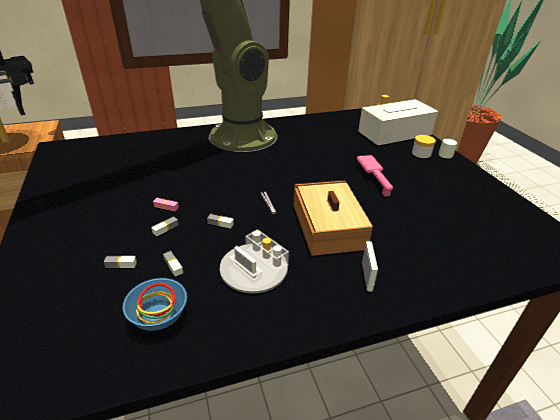

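Top view: case (207,222) with grip (203,221). Mirror candidates are the one in the organiser at (313,172), which is the small one I want, and a larger loose look-alike at (203,142). White lipsticks are at (373,203), (419,218), (320,256) and (377,262), and the pink look-alike to leave is at (374,302).

```bash
cat >> h.py <<'E'
def lips(im,z=.018,amin=60):
    f=im['frame'].astype(int); out=[]
    m=((f.min(2)>75)).astype(np.uint8)
    m=cv2.morphologyEx(m,cv2.MORPH_CLOSE,np.ones((5,5)))
    for c in cv2.findContours(m,0,2)[0]:
        if cv2.contourArea(c)<amin: continue
        (u,v),(w,h),a=cv2.minAreaRect(c); b=cv2.boxPoints(((u,v),(w,h),a))
        P=np.array([at(im,x,y,z)[:2] for x,y in b]); e=P[1]-P[0],P[2]-P[1]
        l=sorted(e,key=np.linalg.norm); yaw=np.degrees(np.arctan2(l[1][1],l[1][0]))%180
        out.append((round(u),round(v),*np.round(P.mean(0),4),round(np.linalg.norm(l[1]),3),round(np.linalg.norm(l[0]),3),round(yaw,1)))
    return out
def yaw(Rm): return np.degrees(np.arctan2(Rm[1,0],Rm[0,0]))
def go(x,y,z,yw=None):
    """print az (deg) first, then shift (cm) in tool axes after that turn"""
    p,Rm,s=st(); y0=yaw(Rm); az=0
    if yw is not None: az=-((yw-y0+90)%180-90)
    R2=Rm@R.from_euler('z',az,degrees=True).as_matrix()
    d=R2.T@(np.array([x,y,z])-p)*100
    print('yaw now',round(y0,1),'turn az',round(az,1),'then d cm',np.round(d,2), 'j7',round(s['joint_positions'][6],2))
E
python3 - <<'E'
from h import *
im=snap('top')
for r in lips(im): print(r)
f=im['frame']; hsv=cv2.cvtColor(f,cv2.COLOR_RGB2HSV)
m=cv2.inRange(hsv[150:290,150:260],(8,60,80),(30,255,255))
c=max(cv2.findContours(m,0,2)[0],key=cv2.contourArea); b=cv2.boxPoints(cv2.minAreaRect(c))+[150,150]
print(b); 
for z in(.062,.056): print(np.round([at(im,*q,z)[:2] for q in b],3).tolist())
g=f[150:290,150:260].copy(); cv2.imwrite('pics/case.png',cv2.resize(np.hstack([g,f[130:230,260:370].repeat(1,0) if 0 else f[115:255,255:365]]),None,fx=3.5,fy=3.5,interpolation=2)[:,:,::-1])
go(.5,.05,.3,0)
E
```

```text
(32, 402, np.float64(0.1572), np.float64(0.4701), np.float64(0.137), np.float64(0.069), np.float64(88.7))
(13, 348, np.float64(0.2728), np.float64(0.5136), np.float64(0.067), np.float64(0.057), np.float64(1.5))
(374, 302, np.float64(0.3553), np.float64(-0.2836), np.float64(0.063), np.float64(0.021), np.float64(55.0))
(261, 278, np.float64(0.4129), np.float64(-0.033), np.float64(0.095), np.float64(0.014), np.float64(0.5))
(111, 297, np.float64(0.3801), np.float64(0.3), np.float64(0.185), np.float64(0.051), np.float64(174.2))
(377, 262, np.float64(0.4442), np.float64(-0.2933), np.float64(0.064), np.float64(0.024), np.float64(118.1))
(319, 255, np.float64(0.4609), np.float64(-0.1654), np.float64(0.064), np.float64(0.023), np.float64(55.0))
(418, 217, np.float64(0.5411), np.float64(-0.3906), np.float64(0.065), np.float64(0.024), np.float64(74.5))
(372, 203, np.float64(0.5758), np.float64(-0.2874), np.float64(0.064), np.float64(0.024), np.float64(16.0))
(204, 222, np.float64(0.5431), np.float64(0.0908), np.float64(0.2), np.float64(0.144), np.float64(173.3))
(301, 180, np.float64(0.6322), np.float64(-0.129), np.float64(0.142), np.float64(0.141), np.float64(178.1))
(389, 145, np.float64(0.7092), np.float64(-0.3325), np.float64(0.111), np.float64(0.103), np.float64(139.9))
(201, 141, np.float64(0.7278), np.float64(0.0971), np.float64(0.096), np.float64(0.025), np.float64(164.5))
(280, 210, np.float64(0.5851), np.float64(-0.0789), np.float64(1.314), np.float64(0.95), np.float64(88.7))
[[167.06652069 263.84124756]
 [178.04472351 171.62437057]
 [243.12241364 179.37171936]
 [232.14421082 271.58859253]]
[[0.452, 0.163], [0.649, 0.139], [0.629, -0.001], [0.433, 0.025]]
[[0.452, 0.164], [0.65, 0.14], [0.63, -0.001], [0.432, 0.026]]
yaw now 21.1 turn az 21.1 then d cm [ 26.63 -65.66  -5.55] j7 -0.06
```

View pics/case.png

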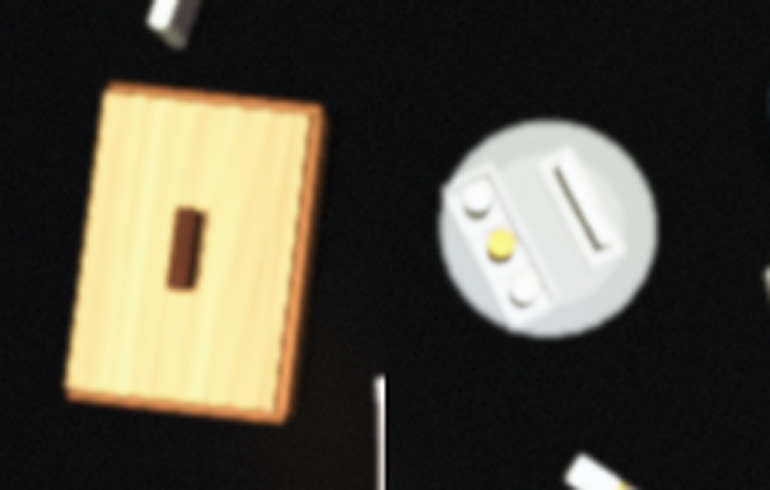

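Case yaw is about -6.7° and its centre is near (.54,.09). The organiser mirror runs along about 31°. Now moving over the case to look with the wrist camera.

```bash
python3 -m jog '[[[0,0,-1.4,0,0,7,5],[0,0,-1.4,0,0,7,5],[0,0,-1.4,0,0,7,5],[0,0,-1.4,0,0,7,5],[1.1,-4.2,0,0,0,0,5],[1.1,-4.2,0,0,0,0,5],[1.1,-4.2,0,0,0,0,5],[1.1,-4.2,0,0,0,0,5],[1.1,-4.2,0,0,0,0,5],[1.1,-4.2,0,0,0,0,5],[1.1,-4.2,0,0,0,0,5],[1.1,-4.2,0,0,0,0,5]]]'
python3 -m jog '[[[1.1,-4.2,0,0,0,0,5],[1.1,-4.2,0,0,0,0,5],[1.1,-4.2,0,0,0,0,5],[1.1,-4.2,0,0,0,0,5],[1.1,-4.2,0,0,0,0,5],[1.1,-4.2,0,0,0,0,5],[1.1,-4.2,0,0,0,0,5],[1.1,-4.2,0,0,0,0,5],[1.1,-4.2,0,0,0,0,5],[0,0,0,0,0,0,5],[0,0,0,0,0,0,5]]]'
python3 - <<'E'
from h import *
im=snap('wrist','w1.png');p,Rm,s=st();print(p,yaw(Rm),np.round(im['pose'],3).tolist(),im['intrinsics'][0,0])
for r in finder.spot_point('cover_grip','wrist'):
    print(r, at(im,r['point'][1]*560,r['point'][0]*420,.074))
go(.545,.09,.15,-6.7)
E
```

```text
time: 2.25
position: [0.362, -0.2818, 0.3008]
tool_rot: [3.135, -0.19, 0.001]
ft_force: [0.5, -0.1, 0.6]
grip_width: 0.574
time: 3.35
position: [0.5053, 0.0806, 0.3005]
tool_rot: [3.136, -0.186, -0.001]
ft_force: [-0.4, -1.4, -0.5]
grip_width: 0.575
[0.50529873 0.07902155 0.30034868] -6.936452365448747 [[-0.117, -0.957, -0.267, 0.579], [-0.993, 0.113, 0.031, 0.071], [0.001, 0.269, -0.963, 0.442], [0.0, 0.0, 0.0, 1.0]] 359.2752258213521
{'point': [0.3667, 0.4961], 'conf': 0.64} [0.53660668 0.08261122 0.074     ]
yaw now -7.0 turn az -0.3 then d cm [ 3.81 -1.65 15.03] j7 -1.91
```

View pics/w1.png

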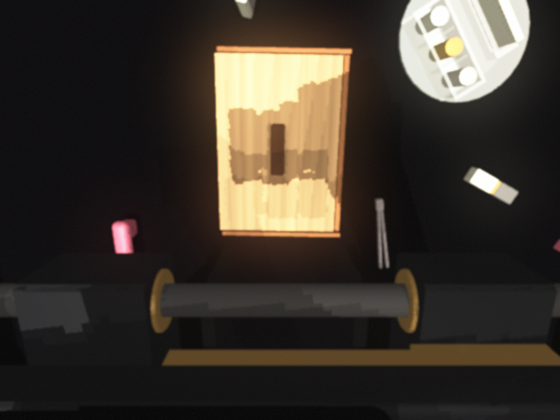

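Wrist view: cover fills (215..345, 50..235), grip bar at (277,150), tweezer at (381,235) to its right.

Run:
```python
from h import *
im=snap('wrist'); f=im['frame']
for (u,v) in [(271,124),(285,124),(271,175),(285,175)]: print(np.round(at(im,u,v,.086),4),np.round(at(im,u,v,.074),4))
hsv=cv2.cvtColor(f,cv2.COLOR_RGB2HSV)
m=cv2.inRange(hsv[30:250,200:360],(5,60,90),(35,255,255)); m=cv2.morphologyEx(m,cv2.MORPH_CLOSE,np.ones((15,15)))
c=max(cv2.findContours(m,0,2)[0],key=cv2.contourArea); r=cv2.minAreaRect(c);b=cv2.boxPoints(r)+[200,30]; print(r,b.tolist())
print(np.round([at(im,*q,.059)[:2] for q in b],3).tolist())
t=snap('top'); g=cv2.inRange(t['frame'][200:245,190:220],(0,0,0),(130,75,70)); c=max(cv2.findContours(g,0,2)[0],key=cv2.contourArea); r=cv2.minAreaRect(c); print(r, at(t,r[0][0]+190,r[0][1]+200,.08))
```

```text
[0.5673 0.0824 0.086 ] [0.5669 0.0829 0.074 ]
[0.5657 0.069  0.086 ] [0.5652 0.069  0.074 ]
[0.5181 0.089  0.086 ] [0.516  0.0896 0.074 ]
[0.5164 0.0751 0.086 ] [0.5143 0.0753 0.074 ]
((79.5, 111.5), (191.0, 139.0), 90.0) [[210.0, 46.0], [349.0, 46.0], [349.0, 237.0], [210.0, 237.0]]
[[0.648, 0.133], [0.631, -0.002], [0.433, 0.012], [0.452, 0.168]]
((14.5, 27.0), (34.0, 29.0), 90.0) [0.52769512 0.07949285 0.08      ]
```

```bash
python3 - <<'E'
from h import *
go(.5415,.079,.088,-6.8)
E
python3 -m jog '[[[1,0,3,0,0,0,5],[1,0,3,0,0,0,5],[1,0,3,0,0,0,5],[0.5,0,3,0,0,0,5],[0,0,2,0,0,0,5],[0,0,0,0,0,0,5],[0,0,0,0,0,0,5]]]'
python3 - <<'E'
from h import *
go(.5415,.079,.088,-6.8)
im=snap('wrist','w2.png')
E
```

```text
yaw now -7.1 turn az -0.3 then d cm [ 3.58 -0.55 21.25] j7 -1.92
time: 4.25
position: [0.5403, 0.0746, 0.161]
tool_rot: [3.135, -0.192, 0.0]
ft_force: [0.6, -0.0, 0.4]
grip_width: 0.573
yaw now -7.0 turn az -0.2 then d cm [ 0.07 -0.45  7.3 ] j7 -2.01
```

View pics/w2.png

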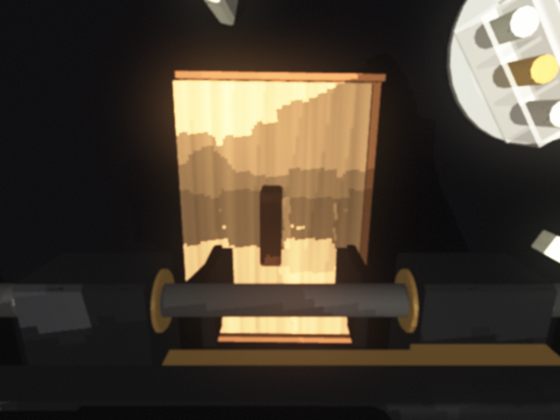

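```bash
python3 -m jog '[[[0,-0.45,2.5,0,0,0,5],[0,0,2.5,0,0,0,5],[0,0,2.3,0,0,0,5],[0,0,0,0,0,0,5],[0,0,0,0,0,0,1],[0,0,0,0,0,0,1],[0,0,0,0,0,0,1],[0,0,0,0,0,0,1],[0,0,0,0,0,0,1],[0,0,0,0,0,0,1]]]' 12
python3 - <<'E'
from h import *
p,Rm,s=st(); print(p,yaw(Rm),s['grip_width']*8.7,s['ft_force'])
E
```

```text
time: 5.3
position: [0.5412, 0.0806, 0.0881]
tool_rot: [-3.135, 0.19, -0.002]
ft_force: [0.1, 2.2, 2.5]
grip_width: 0.159
[0.54122019 0.08055326 0.08813161] -6.92183484001591 1.3848038212563893 [0.11751625 2.19067541 2.46059663]
```

```bash
python3 -m jog '[[[0,-1,0,0,0,0,1],[0,-1.5,0,0,0,0,1],[0,-1.5,0,0,0,0,1],[0,-1.5,0,0,0,0,1],[0,-1.5,0,0,0,0,1],[0,-1.5,0,0,0,0,1],[0,-1.5,0,0,0,0,1],[0,-1.2,0,0,0,0,1],[0,-0.6,0,0,0,0,1],[0,0,0,0,0,0,1],[0,0,0,0,0,0,1]]]'
```

```text
time: 6.4
position: [0.5572, 0.1986, 0.0881]
tool_rot: [-3.133, 0.189, -0.007]
ft_force: [7.0, 1.0, -0.0]
grip_width: 0.16
```

```bash
python3 -m jog '[[[0,-0.2,0,0,0,0,1],[0,-0.2,0,0,0,0,1],[0,-0.2,0,0,0,0,1],[0,-0.2,0,0,0,0,1],[0,0,0,0,0,0,1],[0,0,0,0,0,0,1]]]'
python3 - <<'E'
from h import *
p,Rm,s=st(); print(p,yaw(Rm),s['grip_width']*8.7,s['ft_force'])
E
```

```text
time: 7.0
position: [0.5577, 0.2015, 0.0881]
tool_rot: [3.13, -0.194, 0.003]
ft_force: [2.3, -7.6, 6.2]
grip_width: 0.158
[0.55771275 0.20152237 0.08809585] -7.078021352527796 1.371577796208351 [ 2.30750638 -7.64727126  6.22075916]
```

```bash
python3 -m jog '[[[0,0,0,0,0,0,5],[0,0,0,0,0,0,5],[0,0,0,0,0,0,5],[0,0,0,0,0,0,5],[0,0,-3,0,0,0,5],[0,0,-4,0,0,0,5],[0,2,-4,0,0,0,5],[0,3,-4,0,0,0,5],[0,4,-4,0,0,0,5],[0,4,-2,0,0,0,5],[0,0,0,0,0,0,5],[0,0,0,0,0,0,5]]]'
python3 - <<'E'
from h import *
im=snap('wrist','w3.png');np.save('w3.npy',im,allow_pickle=True)
t=snap('top'); g=t['frame'][150:300,130:260]
cv2.imwrite('pics/w3.png',np.vstack([im['frame'][:290]])[:,:,::-1])
for n in ['slot','bay','case']:
  for r in finder.spot_point(n,'wrist')[:2]: print(n,r['conf'],at(im,r['point'][1]*560,r['point'][0]*420,{'slot':.027,'bay':.005,'case':0}[n]))
E
```

```text
time: 8.2
position: [0.5408, 0.0802, 0.2931]
tool_rot: [-3.136, 0.193, -0.001]
ft_force: [-1.5, 0.8, -0.2]
grip_width: 0.573
slot 0.58 [0.5365679  0.04916702 0.027     ]
slot 0.42 [0.54677371 0.09993551 0.027     ]
bay 0.64 [0.54327601 0.09597678 0.005     ]
case 0.74 [0.54210768 0.22508603 0.        ]
case 0.67 [0.54192357 0.07671742 0.        ]
```

View pics/w3.png

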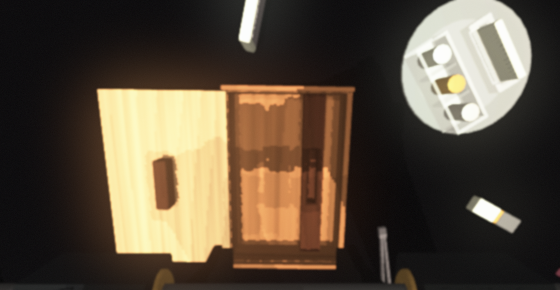

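Cover is back at (165,170), the bay is open at (270,170), and the slot in the dark block is at (313,178). I'll overlay the case model to refine its pose.

```bash
cat >> h.py <<'E'
def c2w(C,x,y,z):
    a=np.radians(C[2]); return np.array([C[0]+np.cos(a)*x-np.sin(a)*y,C[1]+np.sin(a)*x+np.cos(a)*y,z])
def overlay(im,C,box,fn,k=4):
    u0,v0,u1,v1=box; g=cv2.resize(im['frame'][v0:v1,u0:u1],None,fx=k,fy=k,interpolation=2)
    g=np.clip(g.astype(float)*1.8,0,255).astype(np.uint8)
    for X,Y,yc,z,col in [(96,65,0,.056,(0,255,0)),(91,60,0,.056,(0,200,255)),(31,5,-30,.027,(255,0,255)),(91,12,-30,.027,(0,0,255))]:
        P=[(proj(im,c2w(C,sx*X/1e3,(yc+sy*Y)/1e3,z))-[u0,v0])*k for sx,sy in((1,1),(1,-1),(-1,-1),(-1,1))]
        cv2.polylines(g,[np.int32(P)],True,col,1)
    cv2.imwrite('pics/'+fn,g[:,:,::-1])
E
python3 - <<'E'
from h import *
im=np.load('w3.npy',allow_pickle=True).item()
overlay(im,(.5417,.0785,-7.4),(215,75,365,280),'o3.png',3)
E
```

```text
(no output)
```

View pics/o3.png

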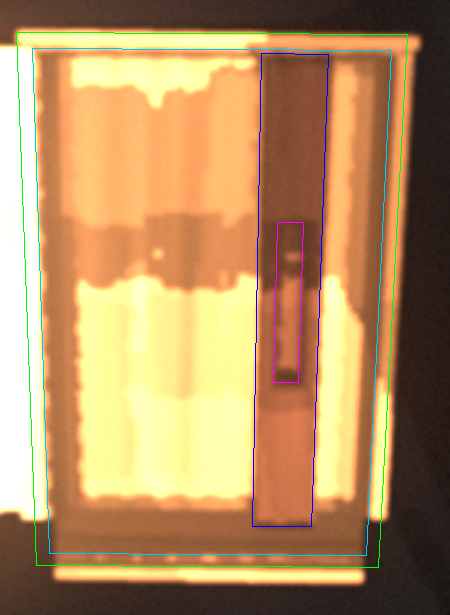

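```bash
python3 - <<'E'
from h import *
go(.495,.05,.20,-7.4)
E
python3 -m jog '[[[-1.4,1.2,-0,0,0,0.4,5],[-1.4,1.2,2,0,0,0,5],[-1.3,0,3.5,0,0,0,5],[0,0,3.7,0,0,0,5],[0,0,0,0,0,0,5],[0,0,0,0,0,0,5]]]'
python3 - <<'E'
from h import *
im=snap('wrist');np.save('w4.npy',im,allow_pickle=True); print(st()[0], im['pose'][:3,3], proj(im,[.538,.0488,.027]))
overlay(im,(.5417,.0785,-7.4),(200,20,380,220),'o4.png',3)
E
```

```text
yaw now -6.8 turn az 0.6 then d cm [-4.05  3.79  9.2 ] j7 -1.96
time: 9.05
position: [0.497, 0.0627, 0.201]
tool_rot: [-3.135, 0.198, 0.002]
ft_force: [0.8, 0.4, -0.2]
grip_width: 0.575
[0.4980725  0.06274435 0.20219252] [0.57068969 0.05279435 0.34222395] [293.40788226 147.66736762]
```

View pics/o4.png

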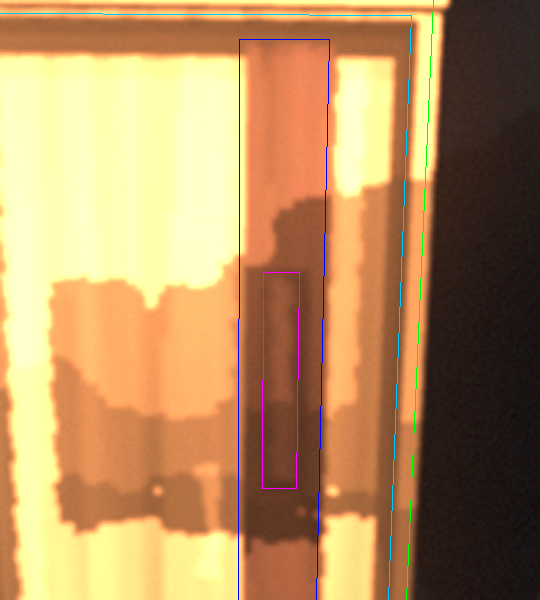

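```bash
python3 - <<'E'
from h import *
go(.605,-.169,.20,31)
E
python3 -m jog '[[[0,0,0,0,0,-7.7,3],[0,0,0,0,0,-7.7,3],[0,0,0,0,0,-7.7,3],[0,0,0,0,0,-7.7,3],[0,0,0,0,0,-7.7,3],[0,0,0,0,0,0,3]]]'
python3 - <<'E'
from h import *
go(.605,-.169,.20,31)
E
```

```text
yaw now -7.3 turn az -38.3 then d cm [-2.77 25.37  0.22] j7 -1.91
time: 9.7
position: [0.4987, 0.0625, 0.203]
tool_rot: [3.025, 0.845, 0.005]
ft_force: [-0.8, -0.9, -0.2]
grip_width: 0.346
yaw now 31.2 turn az 0.2 then d cm [-2.81 25.31  0.33] j7 -1.24
```

```bash
python3 -m jog '[[[-0.4,3.6,0,0,0,0,3],[-0.4,3.6,0,0,0,0,3],[-0.4,3.6,0,0,0,0,3],[-0.4,3.6,0,0,0,0,3],[-0.4,3.6,0,0,0,0,3],[-0.4,3.6,0,0,0,0,3],[-0.4,3.6,0.2,0,0,0,3],[0,0,0,0,0,0,3],[0,0,0,0,0,0,3]]]'
python3 - <<'E'
from h import *
im=snap('wrist');np.save('w5.npy',im,allow_pickle=True); p,Rm,s=st();print(p,yaw(Rm))
for r in finder.spot_point('mirror_center','wrist')[:2]: print(r,at(im,r['point'][1]*560,r['point'][0]*420,.0365))
for r in finder.spot_point('organiser','wrist')[:2]: print(r,at(im,r['point'][1]*560,r['point'][0]*420,0))
cv2.imwrite('pics/w5.png',im['frame'][:,:,::-1])
E
```

```text
time: 10.6
position: [0.6043, -0.1691, 0.1994]
tool_rot: [-3.028, -0.837, -0.002]
ft_force: [-0.1, 1.3, 0.0]
grip_width: 0.348
[ 0.60416901 -0.16751048  0.19957965] 31.074001716268587
{'point': [0.3462, 0.5141], 'conf': 0.91} [ 0.64516147 -0.14937804  0.0365    ]
{'point': [0.34, 0.472], 'conf': 0.58} [ 0.63316408 -0.13130056  0.        ]
```

View pics/w5.png

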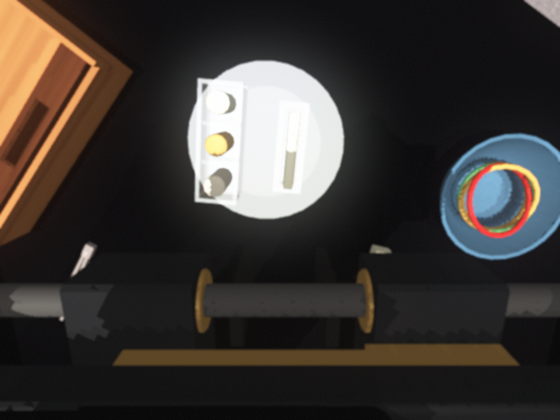

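Wrist view: mirror top face runs (294,112) to (288,188) in its white block, with the compartments at its left (217,140) clear. Only the small mirror is here.

Run:
```python
from h import *
im=np.load('w5.npy',allow_pickle=True).item()
a,b=at(im,293.5,112,.059),at(im,288.5,188,.059); d=a-b; print(a,b,(a+b)/2,np.linalg.norm(d),np.degrees(np.arctan2(d[1],d[0])))
q=[at(im,u,v,.032) for u,v in((281,102),(309,104),(302,192),(275,191))]; print(np.mean(q,0)); 
for i,j in((0,3),(1,2)): e=q[i]-q[j]; print(np.linalg.norm(e),np.degrees(np.arctan2(e[1],e[0])))
g=im['frame'][95:200,255:325]; cv2.imwrite('pics/m5.png',cv2.resize(g,None,fx=5,fy=5,interpolation=2)[:,:,::-1])
go(.645,-.1485,.08,27.5)
```

```text
[ 0.67040455 -0.13882005  0.059     ] [ 0.6182323  -0.16591678  0.059     ] [ 0.64431843 -0.15236841  0.059     ] 0.058789258549377624 27.4460419249306
[ 0.64409984 -0.15380958  0.032     ]
0.07513119249046823 26.78987533038833
0.07441019097748192 27.264423788526926
yaw now 31.2 turn az 3.7 then d cm [ 4.46  0.3  11.97] j7 -0.95
```

View pics/m5.png

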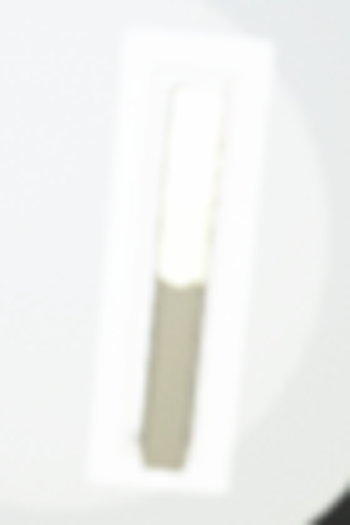

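Run:
```python
from h import *
go(.6443,-.1527,.057,27.3)
```

```text
yaw now 31.2 turn az 3.9 then d cm [ 4.2   0.62 14.27] j7 -0.95
```

```bash
python3 -m jog '[[[0,0,0,0,0,3.9,3],[2.1,0.3,2,0,0,0,3],[2.1,0.3,3,0,0,0,3],[0,0,3,0,0,0,3],[0,0,0.8,0,0,0,3],[0,0,0,0,0,0,3],[0,0,0,0,0,0,3]]]'
python3 - <<'E'
from h import *
go(.6443,-.1527,.057,27.3)
E
```

```text
time: 11.45
position: [0.6444, -0.1543, 0.1127]
tool_rot: [3.052, 0.74, 0.003]
ft_force: [0.4, -0.5, 0.2]
grip_width: 0.347
yaw now 27.3 turn az -0.0 then d cm [ 0.06 -0.15  5.57] j7 -1.09
```

```bash
python3 -m jog '[[[0,-0.1,2,0,0,0,3],[0,0,2,0,0,0,3],[0,0,1.5,0,0,0,3],[0,0,0,0,0,0,3],[0,0,0,0,0,0,0.2],[0,0,0,0,0,0,0.2],[0,0,0,0,0,0,0.2],[0,0,0,0,0,0,0.2],[0,0,0,0,0,0,0.2],[0,0,0,0,0,0,0.2]]]' 20
```

```text
time: 12.45
position: [0.6435, -0.1528, 0.0567]
tool_rot: [-3.053, -0.741, -0.001]
ft_force: [-2.3, 1.9, 5.2]
grip_width: 0.094
```

```bash
python3 -m jog '[[[0,0,-0.6,0,0,0,0.2],[0,0,-1,0,0,0,0.2],[0,0,-1.5,0,0,0,0.2],[0,0,-2,0,0,0,0.2],[0,0,-3,0,0,0,0.2],[0,0,-3,0,0,0,0.2],[0,0,-2,0,0,0,0.2],[0,0,0,0,0,5,0.2],[0,0,0,0,0,5,0.2],[0,0,0,0,0,5,0.2],[0,0,0,0,0,5,0.2],[0,0,0,0,0,5,0.2]]]'
python3 -m jog '[[[0,0,0,0,0,5,0.2],[0,0,0,0,0,5,0.2],[0,0,0,0,0,0,0.2],[0,0,0,0,0,0,0.2]]]'
python3 - <<'E'
from h import *
go(.5376,.0483,.12,-7.6)
E
```

```text
time: 13.65
position: [0.6437, -0.154, 0.1885]
tool_rot: [3.14, 0.056, 0.003]
ft_force: [0.7, -0.4, -0.6]
grip_width: 0.089
time: 14.05
position: [0.6436, -0.1537, 0.1879]
tool_rot: [3.134, -0.208, 0.002]
ft_force: [0.0, -0.3, -1.2]
grip_width: 0.089
yaw now -7.6 turn az -0.0 then d cm [-13.18 -18.62   6.76] j7 -1.65
```

```bash
python3 -m jog '[[[-2.2,-3.1,0,0,0,0,0.2],[-2.2,-3.1,0,0,0,0,0.2],[-2.2,-3.1,0,0,0,0,0.2],[-2.2,-3.1,0,0,0,0,0.2],[-2.2,-3.1,0,0,0,0,0.2],[-2.2,-3.1,0,0,0,0,0.2],[0,0,0,0,0,0,0.2],[0,0,2,0,0,0,0.2],[0,0,2,0,0,0,0.2],[0,0,2,0,0,0,0.2],[0,0,0,0,0,0,0.2],[0,0,0,0,0,0,0.2]]]'
python3 - <<'E'
from h import *
go(.5376,.0483,.12,-7.6)
im=snap('wrist');np.save('w6.npy',im,allow_pickle=True)
overlay(im,(.5416,.0782,-7.6),(200,60,380,280),'o6.png',3); print(np.mean([st()[0] for _ in range(3)],0))
E
```

```text
time: 15.25
position: [0.5377, 0.0483, 0.1273]
tool_rot: [3.134, -0.211, 0.0]
ft_force: [0.6, 0.6, -0.3]
grip_width: 0.089
yaw now -7.7 turn az -0.1 then d cm [-0.01  0.    0.73] j7 -1.96
[0.53830048 0.04844542 0.12797841]
```

View pics/o6.png

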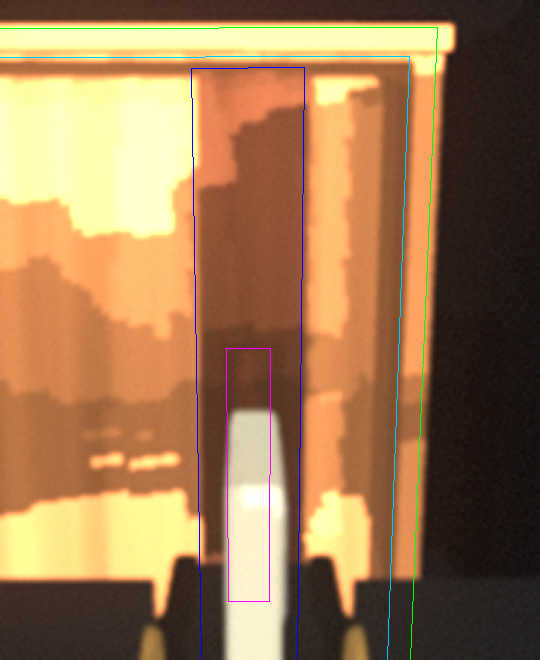

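Run:
```python
from h import *
im=np.load('w6.npy',allow_pickle=True).item()
C=(.5378,.0484,-7.6)
for z in(.085,.130): print(z,(proj(im,c2w(C,.03,0,z))-[200,60])*3)
for z in(.085,.130): print(z,[((proj(im,c2w(C,.03,s,z))-[200,60])*3).round() for s in(.004,-.004)])
```

```text
0.085 [248.0873369 411.4512751]
0.13 [246.9801435  489.43552542]
0.085 [array([225., 411.]), array([271., 411.])]
0.13 [array([217., 489.]), array([277., 489.])]
```

Camera bias of about 1.2 mm shows equally on the held mirror and the case, so the alignment is good. Lowering.

```bash
python3 -m jog '[[[0,0,2,0,0,0,0.2],[0,0,1.5,0,0,0,0.2],[0,0,1,0,0,0,0.2],[0,0,0.5,0,0,0,0.2],[0,0,0.4,0,0,0,0.2],[0,0,0.4,0,0,0,0.2],[0,0,0.4,0,0,0,0.2],[0,0,0,0,0,0,0.2]]]'
python3 - <<'E'
from h import *
p,Rm,s=st();print(p,yaw(Rm),s['ft_force'],s['torque'])
E
```

```text
time: 16.1
position: [0.5372, 0.0486, 0.0645]
tool_rot: [3.134, -0.211, -0.001]
ft_force: [0.2, 0.1, 0.2]
grip_width: 0.091
[0.53723851 0.0486004  0.06450162] -7.71531789897097 [0.18938892 0.07762974 0.1950618 ] [ 0.08677854  0.00972563 -0.00784104]
```

No contact force at 5 mm into the slot, so I'm continuing.

```bash
python3 -m jog '[[[0,0,0.3,0,0,0,0.2],[0,0,0.3,0,0,0,0.2],[0,0,0.3,0,0,0,0.2],[0,0,0.3,0,0,0,0.2],[0,0,0.2,0,0,0,0.2],[0,0,0.1,0,0,0,0.2],[0,0,0,0,0,0,0.2],[0,0,0,0,0,0,0.2]]]'
```

```text
time: 16.9
position: [0.5374, 0.0486, 0.0498]
tool_rot: [3.134, -0.212, -0.0]
ft_force: [-0.1, 0.4, -1.5]
grip_width: 0.088
```

```bash
python3 -m jog '[[[0,0,0.05,0,0,0,1.6],[0,0,0,0,0,0,1.6],[0,0,0,0,0,0,1.6],[0,0,-1,0,0,0,1.6],[0,0,-2,0,0,0,1.6],[0,0,-3,0,0,0,3.2],[-1,0,-4,0,0,0,3.2],[-1,0,-3,0,0,0,3.2],[-1,0,0,0,0,0,3.2],[0,0,0,0,0,0,3.2],[0,0,0,0,0,0,3.2]]]'
python3 - <<'E'
from h import *
im=snap('wrist');np.save('w7.npy',im,allow_pickle=True); t=snap('top')
print([tuple(float(x) for x in r) for r in lips(t) if .05<r[4]<.08])
overlay(im,(.5416,.0772,-7.6),(200,40,380,240),'o7.png',3); p,Rm,s=st();print(p,s['grip_width'])
for r in finder.spot_point('mirror_center','wrist')[:2]: print(r['conf'],at(im,r['point'][1]*560,r['point'][0]*420,.0295))
a=at(im,200+0,0,0)
E
```

```text
time: 18.0
position: [0.5072, 0.0523, 0.1788]
tool_rot: [3.134, -0.212, -0.001]
ft_force: [-0.3, -1.1, -0.7]
grip_width: 0.365
[(13.0, 348.0, 0.2728, 0.5136, 0.067, 0.057, 1.5), (374.0, 302.0, 0.3553, -0.2836, 0.063, 0.021, 55.0), (377.0, 262.0, 0.4443, -0.2935, 0.064, 0.024, 118.1), (319.0, 255.0, 0.4609, -0.1654, 0.064, 0.023, 55.0), (418.0, 217.0, 0.5411, -0.3906, 0.065, 0.024, 74.5), (372.0, 203.0, 0.5758, -0.2874, 0.064, 0.024, 16.0), (205.0, 196.0, 0.601, 0.0892, 0.067, 0.057, 81.5)]
[0.50730361 0.05239018 0.17824821] 0.36918940752316126
0.91 [0.53958691 0.04925268 0.0295    ]
```

View pics/o7.png

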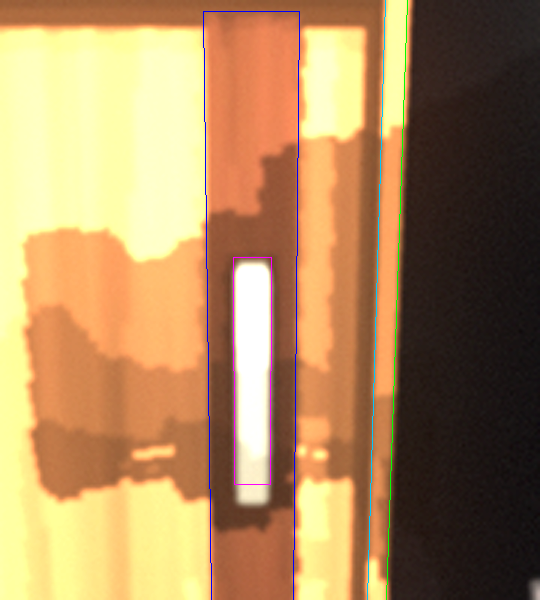

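Mirror top is at (252,262..505) in the crop, inside the slot outline and upright. There are four white lipsticks to fetch. Going to A (.4605,-.1664) first.

```bash
python3 - <<'E'
from h import *
im=np.load('w7.npy',allow_pickle=True).item()
for z in(.0525,.056,.06):print([((proj(im,c2w((.5376,.0483-.0012,-7.6),s,0,z))-[200,40])*3).round(1) for s in(.03,-.03)])
go(.4605,-.1664,.15,55)
E
python3 -m jog '[[[0,0,0,0,0,-8,4],[0,0,0,0,0,-8,4],[0,0,0,0,0,-8,4],[0,0,0,0,0,-8,4],[0,0,0,0,0,-8,4],[0,0,0,0,0,-8,4],[0,0,0,0,0,-8,4],[0,0,0,0,0,-6.7,4],[0,0,0,0,0,0,4]]]'
python3 - <<'E'
from h import *
go(.4605,-.1664,.15,55)
E
```

```text
[array([253.8, 266.6]), array([254.1, 505.3])]
[array([253.9, 267.4]), array([254.2, 509. ])]
[array([253.9, 268.2]), array([254.2, 513.3])]
yaw now -7.7 turn az -62.7 then d cm [-20.61   8.72   2.83] j7 -1.91
time: 19.05
position: [0.5075, 0.0526, 0.1785]
tool_rot: [-2.786, -1.45, 0.002]
ft_force: [-0.2, -0.3, -0.5]
grip_width: 0.462
yaw now 55.0 turn az -0.0 then d cm [-20.64   8.72   2.84] j7 -0.83
```

```bash
python3 -m jog '[[[-3.5,1.45,0,0,0,0,4],[-3.5,1.45,0,0,0,0,4],[-3.5,1.45,0,0,0,0,4],[-3.5,1.45,0,0,0,0,4],[-3.5,1.45,0,0,0,0,4],[-3.1,1.45,2.5,0,0,0,4],[0,0,0,0,0,0,4],[0,0,0,0,0,0,4]]]'
python3 - <<'E'
from h import *
go(.4605,-.1664,.025,55)
im=snap('wrist','w8.png')
for r in lips(im,amin=200): print([float(x) for x in r])
E
```

```text
time: 19.85
position: [0.4601, -0.1661, 0.1534]
tool_rot: [-2.788, -1.443, 0.001]
ft_force: [-0.2, 0.5, 0.6]
grip_width: 0.456
yaw now 54.7 turn az -0.3 then d cm [-0.    0.09 12.84] j7 -0.35
[26.0, 302.0, 0.2282, -0.1087, 0.025, 0.023, 44.4]
[286.0, 228.0, 0.4514, -0.1828, 0.023, 0.015, 54.5]
[492.0, 235.0, 0.5839, -0.2844, 0.043, 0.03, 15.9]
[286.0, 187.0, 0.4706, -0.1555, 0.032, 0.018, 55.4]
[134.0, 100.0, 0.4153, -0.0374, 0.091, 0.012, 0.0]
[456.0, 66.0, 0.6204, -0.1545, 0.137, 0.09, 144.7]
```

View pics/w8.png

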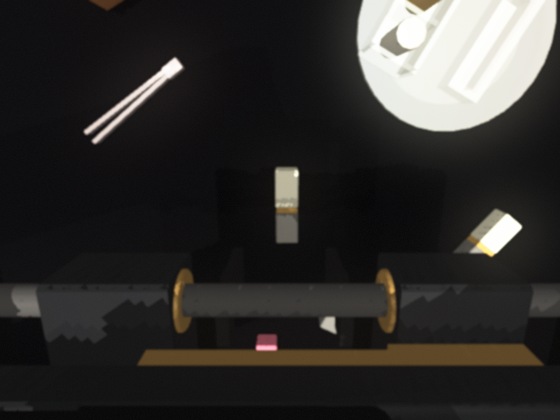

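Lipstick A is at (286,205), aligned between the fingers.

```bash
python3 -m jog '[[[0.1,0.15,4,0,0,0,4],[0,0,4,0,0,0,4],[0,0,3,0,0,0,4],[0,0,1.8,0,0,0,4],[0,0,0,0,0,0,4],[0,0,0,0,0,0,1],[0,0,0,0,0,0,1],[0,0,0,0,0,0,1],[0,0,0,0,0,0,1],[0,0,0,0,0,0,1]]]' 15
python3 -m jog '[[[0,0,-2,0,0,0,1],[0,0,-4,0,0,0,1],[0,0,-4,0,0,0,1],[0,0,-3,0,0,0,1],[0,0,0,0,0,-8,1],[0,0,0,0,0,-8,1],[0,0,0,0,0,-8,1],[0,0,0,0,0,-3.4,1],[0,0,0,0,0,0,1]]]'
python3 - <<'E'
from h import *
C=(.5416,.0783,-7.6)
for i,x in enumerate((-.06,-.02,.02,.06)): print(i,c2w(C,x,.022,.1))
go(*c2w(C,.06,.022,.10),82.4)
E
```

```text
time: 20.9
position: [0.4633, -0.1662, 0.0275]
tool_rot: [2.786, 1.449, 0.001]
ft_force: [-0.4, -1.0, 4.9]
grip_width: 0.209
time: 21.8
position: [0.4623, -0.1661, 0.1564]
tool_rot: [2.364, 2.069, -0.0]
ft_force: [0.4, 0.3, -0.9]
grip_width: 0.206
0 [0.48503671 0.10804213 0.1       ]
1 [0.52468533 0.10275187 0.1       ]
2 [0.56433395 0.09746161 0.1       ]
3 [0.60398257 0.09217136 0.1       ]
yaw now 82.4 turn az -0.0 then d cm [27.47 10.63  5.63] j7 0.12
```

```bash
python3 -m jog '[[[4,1.5,0,0,0,0,1],[4,1.5,0,0,0,0,1],[4,1.5,0,0,0,0,1],[4,1.5,0,0,0,0,1],[4,1.5,0,0,0,0,1],[4,1.5,0,0,0,0,1],[3.5,1.6,0,0,0,0,1],[0,0,0,0,0,0,1],[0,0,2.5,0,0,0,1],[0,0,2,0,0,0,1],[0,0,0,0,0,0,1],[0,0,0,0,0,0,1]]]'
python3 - <<'E'
from h import *
C=(.5416,.0783,-7.6)
go(*c2w(C,.06,.022,.034),82.4)
E
```

```text
time: 23.0
position: [0.6039, 0.0919, 0.1114]
tool_rot: [-2.365, -2.067, 0.001]
ft_force: [0.7, -0.2, 0.7]
grip_width: 0.208
yaw now 82.3 turn az -0.1 then d cm [0.03 0.01 7.74] j7 -0.54
```

```bash
python3 -m jog '[[[0,0,3,0,0,0,1],[0,0,2.5,0,0,0,1],[0,0,1.4,0,0,0,1],[0,0,0.6,0,0,0,1],[0,0,0.3,0,0,0,1],[0,0,0,0,0,0,1],[0,0,0,0,0,0,2.4],[0,0,0,0,0,0,2.4],[0,0,0,0,0,0,2.4],[0,0,-2,0,0,0,2.4],[0,0,-4,0,0,0,2.4],[0,0,-5,0,0,0,4]]]'
python3 - <<'E'
from h import *
t=snap('top')
L=[tuple(float(x) for x in r) for r in lips(t) if .05<r[4]<.08];print(L)
go(.5766,-.2896,.15,16)
E
```

```text
time: 24.2
position: [0.6026, 0.0922, 0.1429]
tool_rot: [-2.362, -2.067, 0.005]
ft_force: [1.5, -0.6, -1.1]
grip_width: 0.311
[(12.0, 348.0, 0.2729, 0.5147, 0.067, 0.055, 1.5), (374.0, 302.0, 0.3553, -0.2836, 0.063, 0.021, 55.0), (377.0, 262.0, 0.4445, -0.2935, 0.064, 0.024, 118.1), (418.0, 217.0, 0.5411, -0.3906, 0.065, 0.024, 74.5), (372.0, 203.0, 0.5758, -0.2874, 0.064, 0.024, 16.0), (205.0, 193.0, 0.6064, 0.0894, 0.052, 0.015, 76.1)]
yaw now 82.4 turn az 66.4 then d cm [-13.6   36.     0.27] j7 -0.52
```

```bash
python3 -m jog '[[[0,0,-1,0,0,8.3,4],[0,0,0,0,0,8.3,4],[0,0,0,0,0,8.3,4],[0,0,0,0,0,8.3,4],[0,0,0,0,0,8.3,4],[0,0,0,0,0,8.3,4],[0,0,0,0,0,8.3,4],[0,0,0,0,0,8.3,4],[0,0,0,0,0,0,4]]]'
python3 -m jog '[[[-1.5,4,0,0,0,0,4],[-1.5,4,0,0,0,0,4],[-1.5,4,0,0,0,0,4],[-1.5,4,0,0,0,0,4],[-1.5,4,0,0,0,0,4],[-1.5,4,0,0,0,0,4],[-1.5,4,0,0,0,0,4],[-1.5,4,0,0,0,0,4],[-1.6,4,0,0,0,0,4],[0,0,0,0,0,0,4],[0,0,0,0,0,0,4]]]'
python3 - <<'E'
from h import *
go(.5766,-.2896,.0275,16)
im=snap('wrist')
for r in lips(im,amin=200): print([float(x) for x in r])
E
```

```text
time: 25.15
position: [0.6042, 0.0926, 0.1536]
tool_rot: [3.111, 0.436, 0.001]
ft_force: [-0.8, -1.6, 0.1]
grip_width: 0.458
time: 26.25
position: [0.5718, -0.2926, 0.1531]
tool_rot: [-3.111, -0.436, 0.0]
ft_force: [0.4, 0.5, -0.2]
grip_width: 0.456
yaw now 16.0 turn az -0.0 then d cm [ 0.55 -0.15 12.56] j7 -0.95
[250.0, 335.0, 0.4498, -0.2966, 0.057, 0.028, 117.9]
[26.0, 304.0, 0.4274, -0.1037, 0.023, 0.022, 5.6]
[369.0, 258.0, 0.5483, -0.3738, 0.027, 0.021, 73.4]
[282.0, 181.0, 0.591, -0.2867, 0.032, 0.018, 16.4]
[433.0, 58.0, 0.7044, -0.3658, 0.088, 0.059, 4.4]
[364.0, 62.0, 0.6885, -0.3197, 0.084, 0.076, 21.8]
[96.0, 82.0, 0.6214, -0.1371, 0.132, 0.112, 106.0]
```

```bash
python3 -m jog '[[[0.5,-0.15,4,0,0,0,4],[0,0,4,0,0,0,4],[0,0,3,0,0,0,4],[0,0,1.6,0,0,0,4],[0,0,0,0,0,0,4],[0,0,0,0,0,0,1],[0,0,0,0,0,0,1],[0,0,0,0,0,0,1],[0,0,0,0,0,0,1],[0,0,0,0,0,0,1]]]' 15
python3 -m jog '[[[0,0,-2,0,0,0,1],[0,0,-4,0,0,0,1],[0,0,-4,0,0,0,1],[0,0,-3,0,0,0,1],[0,0,0,0,0,-8.3,1],[0,0,0,0,0,-8.3,1],[0,0,0,0,0,-8.3,1],[0,0,0,0,0,-8.3,1],[0,0,0,0,0,-8.3,1],[0,0,0,0,0,-8.3,1],[0,0,0,0,0,-8.3,1],[0,0,0,0,0,-8.3,1]]]'
python3 - <<'E'
from h import *
C=(.5416,.0783,-7.6)
go(*c2w(C,.02,.022,.10),82.4)
E
```

```text
time: 27.3
position: [0.5776, -0.2887, 0.0289]
tool_rot: [3.11, 0.436, 0.003]
ft_force: [-1.0, 0.1, 5.2]
grip_width: 0.205
time: 28.5
position: [0.5765, -0.2882, 0.1573]
tool_rot: [-2.358, -2.076, 0.0]
ft_force: [-0.2, -0.0, -0.4]
grip_width: 0.201
yaw now 82.7 turn az 0.3 then d cm [38.07 -6.31  5.73] j7 0.15
```

```bash
python3 -m jog '[[[4,-0.65,0,0,0,0.3,1],[4,-0.65,0,0,0,0,1],[4,-0.65,0,0,0,0,1],[4,-0.65,0,0,0,0,1],[4,-0.65,0,0,0,0,1],[4,-0.65,0,0,0,0,1],[4,-0.65,0,0,0,0,1],[4,-0.65,0,0,0,0,1],[4,-0.65,0,0,0,0,1],[2.1,-0.46,2,0,0,0,1],[0,0,2.5,0,0,0,1],[0,0,0,0,0,0,1]]]'
python3 - <<'E'
from h import *
C=(.5416,.0783,-7.6)
go(*c2w(C,.02,.022,.035),82.4)
E
```

```text
time: 29.7
position: [0.5639, 0.0981, 0.1093]
tool_rot: [-2.365, -2.063, 0.008]
ft_force: [-0.3, -0.7, -1.0]
grip_width: 0.208
yaw now 82.2 turn az -0.2 then d cm [-0.04  0.1   7.43] j7 -0.54
```

```bash
python3 -m jog '[[[0,0.05,3,0,0,0,1],[0,0,2.4,0,0,0,1],[0,0,1.2,0,0,0,1],[0,0,0.5,0,0,0,1],[0,0,0.3,0,0,0,1],[0,0,0,0,0,0,1],[0,0,0,0,0,0,2.4],[0,0,0,0,0,0,2.4],[0,0,0,0,0,0,2.4],[0,0,-2,0,0,0,2.4],[0,0,-4,0,0,0,2.4],[0,0,-5,0,0,0,4]]]'
python3 - <<'E'
from h import *
t=snap('top')
L=[tuple(float(x) for x in r) for r in lips(t) if .04<r[4]<.08];print(L)
go(.5416,-.394,.155,74.5)
E
```

```text
time: 30.9
position: [0.5656, 0.0975, 0.148]
tool_rot: [-2.367, -2.061, 0.005]
ft_force: [1.5, -0.4, 0.8]
grip_width: 0.307
[(12.0, 348.0, 0.2729, 0.5147, 0.067, 0.055, 1.5), (374.0, 302.0, 0.3553, -0.2836, 0.063, 0.021, 55.0), (377.0, 262.0, 0.4445, -0.2935, 0.064, 0.024, 118.1), (203.0, 251.0, 0.4775, 0.0937, 0.041, 0.036, 81.6), (230.0, 250.0, 0.4786, 0.0352, 0.073, 0.014, 172.1), (418.0, 217.0, 0.5411, -0.3906, 0.065, 0.024, 74.5), (220.0, 222.0, 0.5395, 0.0547, 0.061, 0.014, 175.3), (202.0, 211.0, 0.5653, 0.0966, 0.053, 0.023, 74.7)]
yaw now 82.1 turn az 7.6 then d cm [-48.32  10.34   0.24] j7 -0.51
```

```bash
python3 -m jog '[[[0,0,-0.8,0,0,7.6,4]]]'; python3 -m jog '[[[-4,0.86,0,0,0,0,4],[-4,0.86,0,0,0,0,4],[-4,0.86,0,0,0,0,4],[-4,0.86,0,0,0,0,4],[-4,0.86,0,0,0,0,4],[-4,0.86,0,0,0,0,4],[-4,0.86,0,0,0,0,4],[-4,0.86,0,0,0,0,4],[-4,0.86,0,0,0,0,4],[-4,0.86,0,0,0,0,4],[-4,0.86,0,0,0,0,4],[-4,0.86,0,0,0,0,4]]]'
python3 -m jog '[[[0,0,0,0,0,0,4],[0,0,0,0,0,0,4]]]'
python3 - <<'E'
from h import *
go(.5416,-.394,.0275,74.5)
im=snap('wrist')
for r in lips(im,amin=200): print([float(x) for x in r])
E
```

```text
time: 31.05
position: [0.569, 0.0984, 0.1598]
tool_rot: [2.501, 1.896, 0.008]
ft_force: [-0.5, -1.0, -1.5]
grip_width: 0.414
time: 32.25
position: [0.538, -0.394, 0.1566]
tool_rot: [2.5, 1.901, 0.0]
ft_force: [0.0, 0.5, 0.6]
grip_width: 0.46
time: 32.45
position: [0.5375, -0.3935, 0.156]
tool_rot: [-2.503, -1.897, -0.0]
ft_force: [-0.0, 1.6, -0.1]
grip_width: 0.459
yaw now 74.3 turn az -0.2 then d cm [ 0.05  0.41 12.85] j7 0.19
[519.0, 411.0, 0.6995, -0.6511, 0.076, 0.019, 164.4]
[280.0, 316.0, 0.5064, -0.4926, 0.473, 0.095, 164.4]
[288.0, 202.0, 0.5415, -0.3936, 0.063, 0.02, 75.1]
[21.0, 135.0, 0.3593, -0.2881, 0.065, 0.03, 52.7]
[132.0, 121.0, 0.4451, -0.3014, 0.071, 0.058, 126.9]
[486.0, 71.0, 0.7069, -0.3396, 0.101, 0.1, 164.4]
```

```bash
python3 -m jog '[[[0.05,0.4,4,0,0,0,4],[0,0,4,0,0,0,4],[0,0,3,0,0,0,4],[0,0,1.8,0,0,0,4],[0,0,0,0,0,0,4],[0,0,0,0,0,0,1],[0,0,0,0,0,0,1],[0,0,0,0,0,0,1],[0,0,0,0,0,0,1],[0,0,0,0,0,0,1]]]' 15
python3 -m jog '[[[0,0,-2,0,0,0,1],[0,0,-4,0,0,0,1],[0,0,-4,0,0,0,1],[0,0,-3,0,0,0,1],[0,0,0,0,0,-7.9,1],[0,0,0,0,0,0,1]]]'
python3 - <<'E'
from h import *
C=(.5416,.0783,-7.6)
go(*c2w(C,-.02,.022,.10),82.4)
E
```

```text
time: 33.5
position: [0.5428, -0.3935, 0.03]
tool_rot: [2.499, 1.899, 0.001]
ft_force: [-0.2, 0.3, 6.6]
grip_width: 0.207
time: 34.1
position: [0.5425, -0.3933, 0.1598]
tool_rot: [2.362, 2.068, 0.0]
ft_force: [-0.3, 0.1, -0.7]
grip_width: 0.203
yaw now 82.4 turn az 0.0 then d cm [48.94 -8.34  5.9 ] j7 0.32
```

```bash
python3 -m jog '[[[4.1,-0.7,0,0,0,0,1],[4.1,-0.7,0,0,0,0,1],[4.1,-0.7,0,0,0,0,1],[4.1,-0.7,0,0,0,0,1],[4.1,-0.7,0,0,0,0,1],[4.1,-0.7,0,0,0,0,1],[4.1,-0.7,0,0,0,0,1],[4.1,-0.7,0,0,0,0,1],[4.1,-0.7,0,0,0,0,1],[4.1,-0.7,0,0,0,0,1],[4.1,-0.7,0,0,0,0,1],[3.8,-0.6,0,0,0,0,1]]]'
python3 -m jog '[[[0,0,2,0,0,0,1],[0,0,2.5,0,0,0,1],[0,0,0,0,0,0,1],[0,0,0,0,0,0,1]]]'
python3 - <<'E'
from h import *
C=(.5416,.0783,-7.6)
go(*c2w(C,-.02,.022,.036),82.4)
E
```

```text
time: 35.3
position: [0.5235, 0.1045, 0.1574]
tool_rot: [-2.367, -2.065, 0.002]
ft_force: [-0.5, -0.4, -0.0]
grip_width: 0.205
time: 35.7
position: [0.5239, 0.1025, 0.1127]
tool_rot: [-2.365, -2.066, 0.003]
ft_force: [-0.3, 0.2, -0.4]
grip_width: 0.205
yaw now 82.3 turn az -0.1 then d cm [0.03 0.09 7.67] j7 -0.53
```

```bash
python3 -m jog '[[[0,0.05,3,0,0,0,1],[0,0,2.5,0,0,0,1],[0,0,1.3,0,0,0,1],[0,0,0.6,0,0,0,1],[0,0,0.3,0,0,0,1],[0,0,0,0,0,0,1],[0,0,0,0,0,0,2.4],[0,0,0,0,0,0,2.4],[0,0,0,0,0,0,2.4],[0,0,-2,0,0,0,2.4],[0,0,-4,0,0,0,2.4],[0,0,-5,0,0,0,4]]]'
python3 - <<'E'
from h import *
t=snap('top')
L=[tuple(float(x) for x in r) for r in lips(t) if .04<r[4]<.08];print(L)
go(.4437,-.2958,.155,118)
E
```

```text
time: 36.9
position: [0.5236, 0.1024, 0.1462]
tool_rot: [-2.362, -2.067, 0.005]
ft_force: [1.8, -0.9, 0.5]
grip_width: 0.309
[(12.0, 348.0, 0.2729, 0.5147, 0.067, 0.055, 1.5), (374.0, 302.0, 0.3553, -0.2836, 0.063, 0.021, 55.0), (176.0, 275.0, 0.4238, 0.1541, 0.041, 0.03, 102.7), (377.0, 262.0, 0.4445, -0.2935, 0.064, 0.024, 118.1), (200.0, 228.0, 0.5281, 0.1009, 0.049, 0.022, 88.7), (213.0, 222.0, 0.5409, 0.0706, 0.061, 0.046, 175.7), (205.0, 194.0, 0.6045, 0.09, 0.053, 0.02, 85.8)]
yaw now 82.4 turn az -35.6 then d cm [-31.31 -26.33  -0.05] j7 -0.5
```

```bash
python3 -m jog '[[[0,0,-0.5,0,0,-7.1,4],[0,0,0,0,0,-7.1,4],[0,0,0,0,0,-7.1,4],[0,0,0,0,0,-7.1,4],[0,0,0,0,0,-7.1,4],[0,0,0,0,0,0,4]]]'; python3 -m jog '[[[-2.85,-2.4,0,0,0,0,4],[-2.85,-2.4,0,0,0,0,4],[-2.85,-2.4,0,0,0,0,4],[-2.85,-2.4,0,0,0,0,4],[-2.85,-2.4,0,0,0,0,4],[-2.85,-2.4,0,0,0,0,4],[-2.85,-2.4,0,0,0,0,4],[-2.85,-2.4,0,0,0,0,4],[-2.85,-2.4,0,0,0,0,4],[-2.85,-2.4,0,0,0,0,4],[-2.85,-2.4,0,0,0,0,4],[0,0,0,0,0,0,4]]]'
python3 - <<'E'
from h import *
go(.4437,-.2958,.0275,118)
im=snap('wrist')
for r in lips(im,amin=200): print([float(x) for x in r])
E
```

```text
time: 37.55
position: [0.5253, 0.1027, 0.1515]
tool_rot: [1.62, 2.691, 0.0]
ft_force: [0.4, -0.2, 0.3]
grip_width: 0.461
time: 38.75
position: [0.436, -0.3041, 0.1513]
tool_rot: [1.636, 2.681, -0.004]
ft_force: [-0.3, 0.3, 0.2]
grip_width: 0.462
yaw now 117.2 turn az -0.8 then d cm [ 0.39  1.09 12.38] j7 0.95
[280.0, 331.0, 0.489, -0.4126, 0.459, 0.175, 25.7]
[305.0, 195.0, 0.448, -0.2914, 0.089, 0.056, 127.0]
[204.0, 135.0, 0.3578, -0.284, 0.069, 0.021, 55.1]
[520.0, 143.0, 0.5754, -0.1845, 0.156, 0.055, 129.0]
```

Run:
```python
from h import *
im=snap('wrist')
for n in['lip1_center']:
  for r in finder.trace(n,'wrist')[:3]:
    m=r['region'].astype(np.uint8); c=max(cv2.findContours(m,0,2)[0],key=cv2.contourArea); q=cv2.minAreaRect(c)
    print(r['conf'],q, at(im,*q[0],.014), im['frame'][r['region']].mean(0))
f=im['frame'].min(2)[150:245:6,250:380:6]; print(f)
```

```text
0.86 ((295.5, 201.5), (77.0, 23.0), 90.0) [ 0.44457949 -0.294624    0.014     ] [251.72004543 251.09142533 247.72174901]
0.64 ((197.9354705810547, 140.48802185058594), (24.99757194519043, 80.46797180175781), 61.8583984375) [ 0.35595384 -0.28648632  0.014     ] [254.49770992 231.42849873 235.28956743]
[[ 55  68  69  71  74  74  76  77  77  76  76  74  71  70  67  65  62  60
   57  55  55  57]
 [ 57  61  71  75  76  76  79  79  79  80  79  78  75  71  69  69  64  61
   58  58  56  58]
 [ 55  59  67  76  79  79  94  95 103  93  80  81  78  74  70  67  64  61
   58  56  58  60]
 [ 54  59  62  69  79  79 255 255 255 255  83  81  77  75  72  68  66  61
   60  58  60  59]
 [ 57  61  63  65  79  82 255 255 255 255  87  84  82  78  73  70  67  64
   60  58  62  60]
 [ 57  60  64  70  73  85 255 255 255 255  88  86  85  81  76  71  69  65
   61  60  61  60]
 [ 56  61  67  70  76  78 255 255 255 255  92  90  86  83  79  72  69  66
   63  61  57  57]
 [ 59  60  66  72  76  79 255 255 255 255  93  92  89  85  80  74  72  65
   63  61  57  55]
 [ 57  61  68  73  77  81 211 252 254 255  94  94  84  74  70  64  59  55
   63  61  58  58]
 [ 58  62  68  71  78  80 242 243 241 255  86  85  80  75  71  64  59  54
   53  52  48  44]
 [ 57  61  66  73  77  84 254 254 254 254  89  89  84  78  70  64  59  55
   52  50  52  48]
 [ 61  66  70  75  80  83 255 255 255 255  89  87  83  79  73  67  64  60
   57  55  51  47]
 [ 60  65  70  74  79  82 255 255 255 255  87  86  82  77  73  67  62  60
   57  55  51  49]
 [ 59  63  68  73  77  80 255 255 255 255  84  83  80  76  71  68  62  58
   71  66  52  50]
 [ 57  62  65  71  75  78 255 255 255 255  81  80  77  74  70  65  62  58
   71  66  53  50]
 [ 56  60  64  67  71  76 237 239 237 214  79  78  75  71  68  65  61  58
   69  68  55  52]]
```

```bash
python3 -m jog '[[[0.4,0.95,3,0,0,-0.8,4],[0,0,4,0,0,0,4],[0,0,3,0,0,0,4],[0,0,1.8,0,0,0,4],[0,0,0.5,0,0,0,4],[0,0,0,0,0,0,1],[0,0,0,0,0,0,1],[0,0,0,0,0,0,1],[0,0,0,0,0,0,1],[0,0,0,0,0,0,1]]]' 15
python3 -m jog '[[[0,0,-2,0,0,0,1],[0,0,-4,0,0,0,1],[0,0,-4,0,0,0,1],[0,0,-3,0,0,0,1],[0,0,0,0,0,7.1,1],[0,0,0,0,0,7.1,1],[0,0,0,0,0,7.1,1],[0,0,0,0,0,7.1,1],[0,0,0,0,0,7.1,1],[0,0,0,0,0,0,1]]]'
python3 - <<'E'
from h import *
C=(.5416,.0783,-7.6)
go(*c2w(C,-.06,.022,.10),82.4)
E
```

```text
time: 39.9
position: [0.4457, -0.2904, 0.0296]
tool_rot: [1.602, 2.7, -0.001]
ft_force: [-1.0, 1.3, 6.1]
grip_width: 0.202
time: 40.9
position: [0.4449, -0.2898, 0.1585]
tool_rot: [2.35, 2.085, -0.0]
ft_force: [-0.5, 0.4, -0.2]
grip_width: 0.207
yaw now 83.2 turn az 0.8 then d cm [39.97 -1.28  5.84] j7 0.34
```

```bash
python3 -m jog '[[[4,-0.13,0,0,0,0,1],[4,-0.13,0,0,0,0,1],[4,-0.13,0,0,0,0,1],[4,-0.13,0,0,0,0,1],[4,-0.13,0,0,0,0,1],[4,-0.13,0,0,0,0,1],[4,-0.13,0,0,0,0,1],[4,-0.13,0,0,0,0,1],[4,-0.13,0,0,0,0,1],[4,-0.13,2,0,0,0.8,1],[0.2,0,2.5,0,0,0,1],[0,0,0,0,0,0,1]]]'
python3 - <<'E'
from h import *
C=(.5416,.0783,-7.6)
go(*c2w(C,-.06,.024,.036),82.4)
E
```

```text
time: 42.1
position: [0.4772, 0.1118, 0.1109]
tool_rot: [-2.355, -2.074, 0.007]
ft_force: [-0.7, -1.6, 0.0]
grip_width: 0.202
yaw now 82.7 turn az 0.3 then d cm [-0.06  0.86  7.48] j7 -0.53
```

```bash
python3 -m jog '[[[0,0.8,2,0,0,0.3,1],[0,0,0,0,0,0,1],[0,0,2.5,0,0,0,1],[0,0,1.7,0,0,0,1],[0,0,0.9,0,0,0,1],[0,0,0.5,0,0,0,1],[0,0,0,0,0,0,1],[0,0,0,0,0,0,2.4],[0,0,0,0,0,0,2.4],[0,0,0,0,0,0,2.4],[0,0,-2,0,0,0,2.4],[0,0,-4,0,0,0,2.4]]]'
python3 -m jog '[[[0,0,-5,0,0,0,2.4],[-4,0,-3,0,0,0,2.4],[-4,0,0,0,0,0,2.4],[-4,0,0,0,0,0,2.4],[0,0,0,0,0,0,2.4],[0,0,0,0,0,0,2.4]]]'
python3 - <<'E'
from h import *
im=snap('wrist');t=snap('top');p,Rm,s=st();print(p,yaw(Rm))
a=cv2.resize(t['frame'][165:280,130:330],(800,460),interpolation=2)
cv2.imwrite('pics/f1.png',im['frame'][:,:,::-1]); cv2.imwrite('pics/f1t.png',a[:,:,::-1])
for r in lips(t): print([float(x) for x in r])
E
```

```text
time: 43.3
position: [0.4854, 0.1093, 0.0959]
tool_rot: [-2.366, -2.06, 0.007]
ft_force: [1.1, 0.5, 0.5]
grip_width: 0.275
time: 43.9
position: [0.4712, -0.0098, 0.1777]
tool_rot: [2.372, 2.059, 0.0]
ft_force: [0.0, -0.4, 0.6]
grip_width: 0.275
[ 0.47133572 -0.00775711  0.17752914] 82.17433063752416
[32.0, 403.0, 0.1561, 0.4701, 0.137, 0.067, 88.7]
[13.0, 348.0, 0.2728, 0.5136, 0.067, 0.057, 1.5]
[374.0, 302.0, 0.3553, -0.2836, 0.063, 0.021, 55.0]
[214.0, 334.0, 0.2971, 0.071, 0.366, 0.178, 2.4]
[181.0, 262.0, 0.4565, 0.1436, 0.402, 0.332, 169.4]
[301.0, 180.0, 0.6322, -0.129, 0.142, 0.141, 178.1]
[385.0, 148.0, 0.7002, -0.3228, 0.09, 0.089, 167.3]
[201.0, 141.0, 0.7278, 0.0971, 0.096, 0.025, 164.5]
[280.0, 210.0, 0.5851, -0.0789, 1.314, 0.95, 88.7]
```

View pics/f1.png

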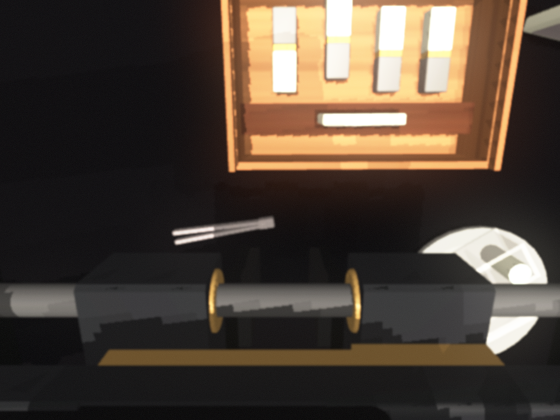

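Four lipsticks lie in the bay at (285,50), (338,40), (391,48), (438,48), mirror home at (362,120). The second one sits further back, so I'm checking its y and far end.

```bash
python3 -m jog '[[[4,0,-1,0,0,0,2.4],[4,0,0,0,0,0,2.4],[0,0,0,0,0,0,2.4],[0,0,0,0,0,0,2.4]]]'
python3 - <<'E'
from h import *
im=snap('wrist');C=np.array((.5416,.0775,-7.6)); a=np.radians(C[2])
f=im['frame']; cv2.imwrite('pics/f2.png',f[:270,:,::-1])
m=(f.min(2)>95).astype(np.uint8)
for c in cv2.findContours(m,0,2)[0]:
    if not 300<cv2.contourArea(c)<4000: continue
    b=cv2.boxPoints(cv2.minAreaRect(c)); P=np.array([at(im,*q,.023)[:2] for q in b])-C[:2]
    Q=P@np.array([[np.cos(a),-np.sin(a)],[np.sin(a),np.cos(a)]]); print(b.mean(0).round(),'case x',Q[:,0].min().round(4),Q[:,0].max().round(4),'y',Q[:,1].min().round(4),Q[:,1].max().round(4))
E
```

```text
time: 44.4
position: [0.482, 0.0726, 0.1873]
tool_rot: [-2.364, -2.069, -0.0]
ft_force: [-0.5, -0.9, 1.1]
grip_width: 0.276
[506. 340.] case x 0.1376 0.1832 y -0.1865 -0.1308
[ 40. 305.] case x -0.3223 -0.258 y -0.1256 -0.1127
[526. 304.] case x 0.1408 0.206 y -0.1265 -0.1083
[356. 222.] case x -0.0278 0.04 y -0.0445 -0.0268
[531. 137.] case x 0.1232 0.1738 y 0.0293 0.0471
```

View pics/f2.png

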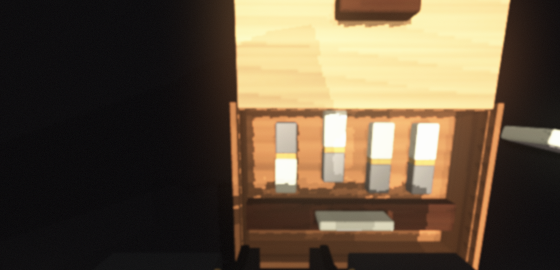

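Run:
```python
from h import *
im=snap('wrist');C=np.array((.5416,.0775,-7.6)); a=np.radians(C[2]); M=np.array([[np.cos(a),-np.sin(a)],[np.sin(a),np.cos(a)]])
f=im['frame'][:,:,2].astype(int)
for u in (286,335,382,427): print(u,f[104:200:2,u])
for u,v0,v1 in((286,122,192),(335,112,182),(382,122,192),(427,122,193)):
    print(u,[((at(im,u,v,.023)[:2]-C[:2])@M).round(4).tolist() for v in(v0,v1)])
```

```text
286 [141  78  53  52  54  75  96 102 129 188 192 191 189 187 185 185 184 181
 179 178 177 176 175 159 133 129 172 244 248 248 248 247 247 247 247 246
 246 244 240 232 151 118 117  98  55  44  33  26]
335 [174 109 124 179 249 251 249 249 248 248 248 248 248 248 247 247 247 247
 250 252 234 155 146 153 197 199 201 201 200 197 196 195 194 190 188 177
 158 150 103  63  56  52  48  56  55  47  36  30]
382 [174 113  69  60  62  85 103 108 200 247 247 247 247 247 247 246 246 246
 245 245 245 245 245 245 244 243 198 126 124 138 162 163 161 160 158 155
 155 156 154 152 151 150 149 118  64  54  39  29]
427 [172  99  66  64  69  78 103 100 150 249 252 252 252 252 252 252 252 252
 252 251 251 251 251 251 251 251 240 153 137 147 174 179 179 177 177 176
 175 173 173 171 170 168 161 148 100  90  61  29]
286 [[-0.0559, 0.0488], [-0.056, -0.0104]]
335 [[-0.0157, 0.0567], [-0.0136, -0.0016]]
382 [[0.0234, 0.0487], [0.0276, -0.0106]]
427 [[0.0606, 0.0486], [0.0669, -0.0115]]
```

All four lie flat: spans of about 59 mm at floor height, y from -11 to +57 mm. Now shutting the cover.

```bash
python3 -m jog '[[[0,0,-1,0,0,8.2,5],[0,0,0,0,0,8.2,5],[0,0,0,0,0,8.2,5],[0,0,0,0,0,8.2,5],[0,0,0,0,0,8.2,5],[0,0,0,0,0,8.2,5],[0,0,0,0,0,8.2,5],[0,0,0,0,0,8.2,5],[0,0,0,0,0,8.2,5],[0,0,0,0,0,8.2,5],[0,0,0,0,0,8,5],[0,0,0,0,0,0,5]]]'
python3 - <<'E'
from h import *
go(.558,.2012,.088,-7.6)
E
```

```text
time: 45.7
position: [0.4822, 0.0689, 0.1972]
tool_rot: [3.133, -0.221, -0.001]
ft_force: [-0.0, -0.6, 0.1]
grip_width: 0.58
yaw now -8.1 turn az -0.5 then d cm [  5.77 -14.12  10.91] j7 -1.93
```

```bash
python3 -m jog '[[[1.4,-3.5,0,0,0,-0.5,5],[1.4,-3.5,0,0,0,0,5],[1.4,-3.5,0,0,0,0,5],[1.5,-3.55,1.5,0,0,0,5],[0,0,3,0,0,0,5],[0,0,0,0,0,0,5],[0,0,0,0,0,0,5]]]'
python3 - <<'E'
from h import *
go(.558,.2012,.088,-7.6)
im=snap('wrist')
for r in finder.spot_point('cover_grip','wrist')[:2]: print(r,at(im,r['point'][1]*560,r['point'][0]*420,.074))
E
```

```text
time: 46.4
position: [0.5569, 0.2006, 0.1519]
tool_rot: [3.134, -0.202, -0.003]
ft_force: [0.2, 0.4, -0.4]
grip_width: 0.576
yaw now -7.4 turn az 0.2 then d cm [ 0.11 -0.08  6.39] j7 -2.32
{'point': [0.5476, 0.5057], 'conf': 0.68} [0.55651883 0.20054295 0.074     ]
```

```bash
python3 -m jog '[[[0.1,0,2.5,0,0,0,5],[0,0,2.5,0,0,0,5],[0,0,1.4,0,0,0,5],[0,0,0,0,0,0,1],[0,0,0,0,0,0,1],[0,0,0,0,0,0,1],[0,0,0,0,0,0,1],[0,0,0,0,0,0,1],[0,0,0,0,0,0,1]]]' 12
python3 -m jog '[[[0,0.6,0,0,0,0,1],[0,1.2,0,0,0,0,1],[0,1.5,0,0,0,0,1],[0,1.5,0,0,0,0,1],[0,1.5,0,0,0,0,1],[0,1.5,0,0,0,0,1],[0,1.5,0,0,0,0,1],[0,1.3,0,0,0,0,1],[0,0.9,0,0,0,0,1],[0,0.5,0,0,0,0,1],[0,0,0,0,0,0,1],[0,0,0,0,0,0,1]]]'
python3 -m jog '[[[0,0.15,0,0,0,0,1],[0,0.15,0,0,0,0,1],[0,0.15,0,0,0,0,1],[0,0.15,0,0,0,0,1],[0,0,0,0,0,0,1],[0,0,0,0,0,0,1]]]'
```

```text
time: 47.4
position: [0.5585, 0.2012, 0.0889]
tool_rot: [3.134, -0.204, 0.001]
ft_force: [0.0, -1.7, 3.3]
grip_width: 0.16
time: 48.6
position: [0.5419, 0.08, 0.0888]
tool_rot: [3.132, -0.207, -0.002]
ft_force: [-2.5, -0.9, 8.5]
grip_width: 0.157
time: 49.2
position: [0.5417, 0.0782, 0.0889]
tool_rot: [-3.132, 0.203, -0.001]
ft_force: [0.1, 6.5, 3.8]
grip_width: 0.157
```

```bash
python3 -m jog '[[[0,0.15,0,0,0,0,1],[0,0.15,0,0,0,0,1],[0,0,0,0,0,0,1],[0,0,0,0,0,0,1]]]'
python3 -m jog '[[[0,-0.3,0,0,0,0,5],[0,0,0,0,0,0,5],[0,0,0,0,0,0,5],[0,0,0,0,0,0,5],[0,0,-3,0,0,0,5],[0,0,-4,0,0,0,5],[-1,0,-4,0,0,0,5],[-2,0,-4,0,0,0,5],[-2,0,-4,0,0,0,5],[0,0,0,0,0,0,5],[0,0,0,0,0,0,5],[0,0,0,0,0,0,5]]]'
python3 - <<'E'
from h import *
im=snap('wrist'); t=snap('top'); sc=snap('scene'); 
for n in ['bowl','hairbrush','tweezer','cover_grip']:
  for r in finder.spot_point(n,'top')[:1]: print(n,at(t,r['point'][1]*560,r['point'][0]*420,.074 if 'cov' in n else 0))
for r in finder.spot_point('cover_grip','wrist')[:1]: print(at(im,r['point'][1]*560,r['point'][0]*420,.074))
for r in lips(t,amin=60): print([float(x) for x in r])
a=cv2.resize(im['frame'][20:270,150:430],(560,500)); b=cv2.resize(t['frame'][130:330,80:320],(240,500)); cv2.imwrite('pics/end.png',np.hstack([a,b])[:,:,::-1]); print(st()[0])
E
```

```text
time: 49.6
position: [0.5416, 0.0781, 0.0889]
tool_rot: [-3.128, 0.2, -0.003]
ft_force: [2.2, 11.2, 1.4]
grip_width: 0.161
time: 50.8
position: [0.4919, 0.0824, 0.2773]
tool_rot: [3.134, -0.205, -0.003]
ft_force: [0.7, 0.5, 0.3]
grip_width: 0.576
bowl [ 0.70227925 -0.32616287  0.        ]
tweezer [ 0.40648087 -0.0334593   0.        ]
cover_grip [0.5335459  0.07567427 0.074     ]
[0.54165052 0.07923103 0.074     ]
[374.0, 302.0, 0.3553, -0.2836, 0.063, 0.021, 55.0]
[261.0, 278.0, 0.414, -0.033, 0.088, 0.01, 0.6]
[184.0, 252.0, 0.4752, 0.1372, 0.044, 0.016, 172.6]
[50.0, 313.0, 0.3523, 0.433, 0.462, 0.228, 1.8]
[207.0, 213.0, 0.562, 0.0857, 0.164, 0.136, 172.1]
[301.0, 180.0, 0.6322, -0.129, 0.142, 0.141, 178.1]
[390.0, 145.0, 0.708, -0.3355, 0.108, 0.107, 88.7]
[201.0, 141.0, 0.7278, 0.0971, 0.096, 0.025, 164.5]
[280.0, 210.0, 0.5851, -0.0789, 1.314, 0.95, 88.7]
[0.4922531  0.08336999 0.27790483]
```

View pics/end.png

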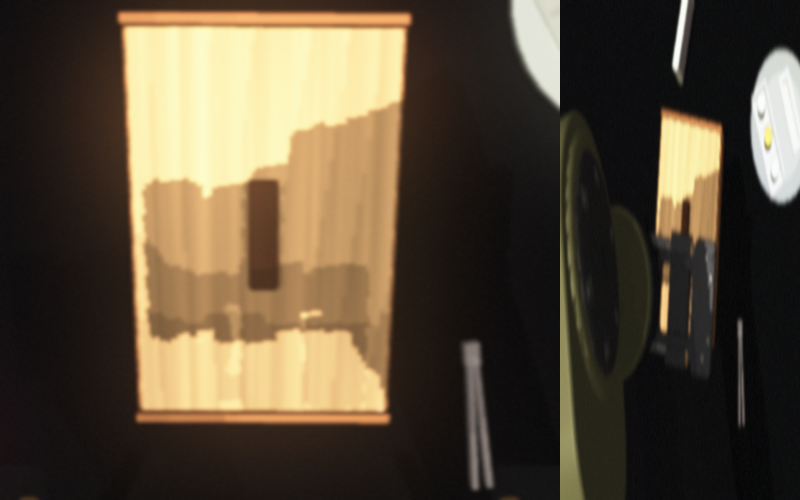

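The cover covers the case symmetrically, the bystanders look unmoved and the robot is clear. Handing in.

```bash
python3 -c "
from bench import close_job
print(close_job())"
```

```text
the job is handed in; nothing more can be done
None
```

The vanity case is packed and shut, and I handed the job in at about 51 s of the 210 s allowed. No verdict came back.

I slid the cover back to its stop. The small mirror from the organiser is in the case's slot, all four white lipsticks lie side by side in the bay, and the cover is closed to its stop. I left the pink lipstick and the larger mirror alone.

**Last checks:**
- **Mirror:** seated to within about 1 mm of full depth, judged from the tool height. In the picture it stood inside the slot outline.
- **Lipsticks:** all four flat and inside the bay, spanning case y from about -11 to +57 mm. One sits about 8 mm further back than the rest.
- **Cover:** it travelled 124 mm and then resisted with 11 N, so I take it as fully shut. The last picture agrees.
- **Bystanders:** the bowl and tweezer read within about 6 mm of where they started. The hairbrush went undetected at the end because the arm hid it from the top camera. I never touched it.

**Disagreements:**
- The wrist camera was about 1.2 mm off from the arm's own position. It showed equally on the case and the held mirror, so I allowed for it.
- The top camera put the cover's grip bar about 8 mm off in x. The arm was partly hiding it, so I relied on the wrist camera and the arm's contact position.

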